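# Fetch the matching probe clamp from behind the caddies

### The job

On the blue storage board two probe clamps stand hemmed in between the tall probe caddy and the tall sleeve block. Move both tall pieces out of the way onto the black side mat, keeping them upright, then fetch the clamp whose foot has the same shape as the pattern lying in the job tray and set it flat in the tray's empty compartment. Afterwards put the caddy and the block back, each where and as it stood at first, and leave the other clamp where it is.

Things in the scene. Friction and masses are not known exactly. Their poses are not given: they have to be found in the camera images.
- rack: Blue storage board, fixed, turned up to 12 deg. Origin on its underside, top 6 mm above it; spans x -85 to 150, y -95 to 95 mm (own frame, x away from the robot). Tall pieces stand near x = -54 and +54 mm (either way round), lengthwise along y; clamps between them near x = 0, y = -42 and +42 mm (either way round). The pattern not asked for lies near x = 117 mm.
- side_mat: Black rubber mat, fixed, 240 mm (its x) x 180 mm (its y), 4 mm thick, left or right of the board; origin at the centre of its underside. Empty at the start, with room for both tall pieces (say at x = -50 and +50 mm, each lengthwise along y).
- job_tray: Grey tray, fixed, 164 mm (its x) x 92 mm (its y), on the other side of the board than the mat. Origin: centre of underside; floor 6 mm thick, walls 4 mm thick, tops 14 mm above the underside. Two compartments, each 76 (x) x 84 (y) mm inside: the empty one, for the clamp, is centred at x = -40 mm (nearer the robot); in the one at x = +40 mm lies the pattern to match.
- probe_caddy: Tall grey plastic caddy, loose, 0.35 kg: body 36 mm thick (its x), 130 mm long (y), 110 mm high; on top two round steel probe heads, 24 mm across, 12 mm high, 48 mm either side of the middle, and between them a black handle bar 14 mm thick (x), 60 mm long (y), from 110 to 145 mm above the underside. Origin: centre of underside. Looks the same turned half round.
- sleeve_block: Tall bright aluminium block, loose, 0.45 kg: body 36 mm thick (its x), 100 mm long (y), 110 mm high, flat top with two small dark bores, no round heads; in the middle of the top a black handle bar 14 mm thick (x), 60 mm long (y), from 110 to 145 mm above the underside. Origin: centre of underside. Looks the same turned half round.
- clamp_round: Probe clamp with a round foot, loose, 0.1 kg: steel disc 46 mm across, 6 mm thick, and in its middle an aluminium upright 12 mm thick (its x), 40 mm long (y), from 6 to 42 mm above the underside. Origin: centre of underside. Looks the same turned half round.
- clamp_cross: Probe clamp with a cross-shaped foot, loose, 0.1 kg: two crossed steel bars 16 mm wide, 6 mm thick, 46 mm long (its x) and 60 mm (its y), and in the middle an aluminium upright 12 mm thick (x), 40 mm long (y), from 6 to 42 mm above the underside. Origin: centre of underside. Looks the same turned half round.
- pattern_round: Flat white plastic pattern, fixed: a disc 46 mm across, 6 mm thick, no upright; the foot shape of the round-footed clamp. Lies in the job tray (then that clamp is asked for) or at the back of the storage board (then not). Origin: centre of underside.
- pattern_cross: Flat white plastic pattern, fixed: a cross 46 x 60 mm, bars 16 mm wide, 6 mm thick, no upright; the foot shape of the cross-footed clamp. Lies in the job tray (then that clamp is asked for) or at the back of the storage board (then not). Origin: centre of underside.
Not all that is in view belongs to the job. Leave any green or red look-alike of the sleeve_block alone.

How it is judged:
On the way, in this order (a step that is already met when the one before it is completed fails the run):
1. caddy and block both stand upright on the side mat, let go, with both clamps still in their places (x of probe_caddy in the frame of side_mat between -0.11 and 0.11 m and y of probe_caddy in the frame of side_mat between -0.08 and 0.08 m and z of probe_caddy in the frame of side_mat between 0.001 and 0.01 m and angle between each of probe_caddy, sleeve_block's own z axis and vertical below 0.1 rad and linear speed of each of probe_caddy, sleeve_block below 0.03 m/s and angular speed of each of probe_caddy, sleeve_block below 0.3 rad/s and contact force between each of probe_caddy, sleeve_block and the fingers below 0.1 N and x of sleeve_block in the frame of side_mat between -0.11 and 0.11 m and y of sleeve_block in the frame of side_mat between -0.08 and 0.08 m and z of sleeve_block in the frame of side_mat between 0.001 and 0.01 m and distance of each of clamp_round, clamp_cross from where it was at the start of the episode below 0.012 m), for 0.2 s.
2. the clamp matching the pattern in the job tray stands flat in the tray's empty compartment, let go, while caddy and block still stand on the mat (x of probe_caddy in the frame of side_mat between -0.11 and 0.11 m and y of probe_caddy in the frame of side_mat between -0.08 and 0.08 m and z of probe_caddy in the frame of side_mat between 0.001 and 0.01 m and angle between each of probe_caddy, sleeve_block's own z axis and vertical below 0.1 rad and linear speed of each of probe_caddy, sleeve_block below 0.03 m/s and angular speed of each of probe_caddy, sleeve_block below 0.3 rad/s and contact force between each of probe_caddy, sleeve_block and the fingers below 0.1 N and x of sleeve_block in the frame of side_mat between -0.11 and 0.11 m and y of sleeve_block in the frame of side_mat between -0.08 and 0.08 m and z of sleeve_block in the frame of side_mat between 0.001 and 0.01 m and ((horizontal distance between pattern_round and job_tray below 0.09 m and x of clamp_round in the frame of job_tray between -0.057 and -0.023 m and y of clamp_round in the frame of job_tray between -0.021 and 0.021 m and z of clamp_round in the frame of job_tray between 0.003 and 0.0095 m and angle between clamp_round's own z axis and vertical below 0.1 rad and linear speed of clamp_round below 0.03 m/s and angular speed of clamp_round below 0.3 rad/s and contact force between clamp_round and the fingers below 0.1 N) or (horizontal distance between pattern_cross and job_tray below 0.09 m and x of clamp_cross in the frame of job_tray between -0.057 and -0.023 m and y of clamp_cross in the frame of job_tray between -0.021 and 0.021 m and z of clamp_cross in the frame of job_tray between 0.003 and 0.0095 m and angle between clamp_cross's own z axis and vertical below 0.1 rad and linear speed of clamp_cross below 0.03 m/s and angular speed of clamp_cross below 0.3 rad/s and contact force between clamp_cross and the fingers below 0.1 N))), for 0.2 s.
At the end, for the whole second after the job is handed in: Matching clamp flat on the floor of the tray's empty compartment; caddy and block each within 15 mm of where they stood, upright, lengthwise along the board's y axis within 0.25 rad; other clamp within 12 mm of where it stood, upright; all let go and at rest (((horizontal distance between pattern_round and job_tray below 0.09 m and x of clamp_round in the frame of job_tray between -0.057 and -0.023 m and y of clamp_round in the frame of job_tray between -0.021 and 0.021 m and z of clamp_round in the frame of job_tray between 0.003 and 0.0095 m and angle between each of clamp_round, clamp_cross's own z axis and vertical below 0.1 rad and linear speed of each of clamp_round, clamp_cross below 0.03 m/s and angular speed of each of clamp_round, clamp_cross below 0.3 rad/s and contact force between each of clamp_round, clamp_cross and the fingers below 0.1 N and distance of clamp_cross from where it was at the start of the episode below 0.012 m) or (horizontal distance between pattern_cross and job_tray below 0.09 m and x of clamp_cross in the frame of job_tray between -0.057 and -0.023 m and y of clamp_cross in the frame of job_tray between -0.021 and 0.021 m and z of clamp_cross in the frame of job_tray between 0.003 and 0.0095 m and angle between each of clamp_cross, clamp_round's own z axis and vertical below 0.1 rad and linear speed of each of clamp_cross, clamp_round below 0.03 m/s and angular speed of each of clamp_cross, clamp_round below 0.3 rad/s and contact force between each of clamp_cross, clamp_round and the fingers below 0.1 N and distance of clamp_round from where it was at the start of the episode below 0.012 m)) and distance of each of probe_caddy, sleeve_block from where it was at the start of the episode below 0.015 m and angle between the y axis of each of probe_caddy, sleeve_block and the y axis of rack, either way round below 0.25 rad and angle between each of probe_caddy, sleeve_block's own z axis and vertical below 0.1 rad and linear speed of each of probe_caddy, sleeve_block below 0.03 m/s and angular speed of each of probe_caddy, sleeve_block below 0.3 rad/s and contact force between each of probe_caddy, sleeve_block and the fingers below 0.1 N); the robot touches nothing.
It fails at once if the caddy or the block is tipped by more than 0.6 rad (angle between any of probe_caddy, sleeve_block's own z axis and vertical above 0.6 rad).
It fails at once if the clamp not asked for is moved by more than 20 mm ((horizontal distance between pattern_round and job_tray below 0.09 m and distance of clamp_cross from where it was at the start of the episode above 0.02 m) or (horizontal distance between pattern_cross and job_tray below 0.09 m and distance of clamp_round from where it was at the start of the episode above 0.02 m)).
It also fails if it takes over 96 s, if anything falls off the work surface, if the arm or the gripper's body presses on something with over 40 N, if the wrist force passes 120 N, or if a joint passes its speed limit or range.

### The arm

A 6-joint arm with a two-finger parallel gripper is mounted at the origin on the work surface. World frame = base frame: x ahead of the robot, y to its left, z up, the work surface at z = 0. Lengths are in m, angles in rad, forces in N, time in s.
With the tool pointing down it reaches from about 0.35 to 0.725 m from the base axis. Payload 6 kg.
Tool frame: the origin (TCP) lies midway between the tips of the shut fingers; the grasp point (between the pads) lies 19 mm behind it (robot.grip_point_offset is the z of the grasp point in the tool frame, in m); z points along the fingers, y is the line along which they close (so a half turn about z gives the same grasp; the last joint's range is limited). The gripper opens to 85 mm and grips with 20 to 120 N. Pads are 22 mm wide; open, the fingers measure 114 mm over their backs; the gripper's body (76 mm by 85 mm) begins 54 mm behind the grasp point. The pads swing forward as they close: fully open they stand 13 mm farther back than shut.
Start: joints at [1.612, 0.04, 0.085, 0, -1.615, -0.334], TCP at [0.173, 0.574, 0.231] pointing down, gripper open.
Joint ranges: [-2.56, 2.56], [-1.29, 2.01], [-1.08, 1.49], [-3.29, 1.98], [-2.81, -0.18], [-2.99, 2.99]. Speed limits (rad/s): [2.57, 2.57, 3.01, 3.14, 3.14, 3.14].

### API

Orientations are given as a unit quaternion [x, y, z, w].
In Python, from workcell import get_obs, eyes, order, robot gives the robot as it stands. The module is installed in compiled form; this text tells all that it offers.
- The arm moves only by the tool step_arm, never from a script. Its argument "series" is a list of rows, each a list of 7 numbers: the shift along the world's x, y, z normalised to -1 to 1, where 1 is 100 mm, then the turn, a rotation vector about the world's x, y, z normalised to -1 to 1, where 1 is 90 degrees, then the gripper's target within -1 to 1 (shut at 1, half-way at 0, fully open at -1). A call has 1 to 10 rows; each row shifts and turns the commanded pose from where the row before left it; what a row does not reach is not made up. A row lasts 1/8 s, in which the tool goes at most 62.5 mm and 10.7 degrees, less where a joint would pass 70% of its speed; a pose out of reach is approached as far as the arm can. A call with a number of a shift or a turn outside -1 to 1 is refused whole. A call with a gripper value outside its range is refused whole. The fingers move at their own pace and stop on an object; the grip force is fixed at half the most. Time passes only in rows, so rows that do not move let the fingers close. It gives the time, the measured TCP pose, the force, the opening and the grip force at its end, in the units of the state.
- get_obs(): the state, without advancing time (a new reading comes with each control period).
- eyes.camera(name): name is "scene" or "top"; returns (picture, depth): 420x560x3 uint8, red, green, blue; 420x560 float32, m along the optical axis (not along the pixel's ray), 0 where there is no reading.
- eyes.camera_params(name): a dict with "fx", "fy", "cx", "cy" (pixels), "k1" (the pictures are not rectified: a ray, as slopes to the right and down, at radius r is drawn at 1 + k1 r^2 times it, then the intrinsics apply), "rvec" (rotation vector, rad) and "tvec" (3), from world to camera coordinates, as OpenCV has them. Camera axes: x right, y down, z forward; pixel columns grow to the right and rows downward; lengths in m; the calibration is good to about 2 mm. A picture is of the moment at which its call begins. camera_params takes no time and is no camera call.
- order.hand_in(): hands the job in; it is judged then, once.
The state is a dict: "time_s": time; "qpos": joint angles; "qd": joint speeds; "tau": joint torques, N m; "eef_pos": TCP position; "tool_rot": TCP orientation; "ft_force": force on the tool from outside, world axes, zero at the start; "torque": the same for the moment, N m; "gripper_width": opening from 0.0 (shut) to 1.0 (fully open); "gripper_force": force on a finger pad.
Only numpy, scipy, OpenCV 4.12 (cv2) and the standard library are available. Lean on these libraries where they do the work, as an engineer would, in place of code of your own. Each camera call takes 0.05 s, during which the arm holds its last target. There are 200 camera calls.

## Working session

There is one attempt and no reset: what is moved stays moved. The work goes in short steps, Python scripts to look and compute and a tool call to move; the robot and the scene stay as the last step left them, time stands still between calls to the robot, and variables do not carry over. Pictures are saved under pics/ and viewed, at most 14 in all, crops included, and the job is handed in when it is done.

Besides the shell and the picture viewer there is one more tool, called after "Call:" as name(argument=value, ...) on one line, values as JSON. step_arm: Moves the arm, as the interface text tells. Its arguments: {"type":"object","properties":{"series":{"type":"array","items":{"type":"array","items":{"type":"number"}}}},"required":["series"]}

```bash
mkdir -p pics; cat > h.py <<'E'
import numpy as np, cv2
from workcell import get_obs, eyes, order, robot
def snap(n):
    im,d=eyes.camera(n); np.savez('%s.npz'%n,im=im,d=d); return im,d
def load(n):
    z=np.load('%s.npz'%n); return z['im'],z['d']
def world(n,u,v,d=None,z=None):
    """pixels -> world, using depth (d: array per pixel) or a known height z"""
    p=eyes.camera_params(n); K=np.array([[p['fx'],0,p['cx']],[0,p['fy'],p['cy']],[0,0,1.]])
    pts=np.stack([np.ravel(u),np.ravel(v)],1).astype(float).reshape(-1,1,2)
    s=cv2.undistortPoints(pts,K,np.array([p['k1'],0,0,0.]))[:,0]
    r=np.c_[s,np.ones(len(s))]; R=cv2.Rodrigues(np.array(p['rvec'],float))[0]; t=np.ravel(p['tvec'])
    c=-R.T@t; w=r@R
    if d is None: k=(z-c[2])/w[:,2]
    else: k=np.ravel(d)
    return c+w*k[:,None]
def save(n,f,box=None,s=1):
    im,_=load(n)
    if box: u0,v0,u1,v1=box; im=im[v0:v1,u0:u1]
    im=cv2.resize(im,None,fx=s,fy=s,interpolation=cv2.INTER_CUBIC)
    cv2.imwrite('pics/'+f,im[:,:,::-1])
E
python3 - <<'E'
from h import *
for n in('scene','top'):
    snap(n); save(n,n+'0.png',s=1.4); p=eyes.camera_params(n); print({k:np.round(v,3) for k,v in p.items()})
o=get_obs(); print({k:np.round(v,3) for k,v in o.items()}, robot.grip_point_offset)
E
```

```text
{'fx': np.float64(508.736), 'fy': np.float64(508.736), 'cx': np.float64(279.21), 'cy': np.float64(204.973), 'k1': np.float64(-0.183), 'rvec': array([ 1.694,  2.145, -0.603]), 'tvec': array([ 0.116, -0.377,  1.471])}
{'fx': np.float64(487.824), 'fy': np.float64(487.824), 'cx': np.float64(282.866), 'cy': np.float64(210.673), 'k1': np.float64(0.041), 'rvec': array([ 2.123, -2.138,  0.173]), 'tvec': array([-0.006,  0.471,  1.026])}
{'time_s': np.float64(0.1), 'qpos': array([ 1.612,  0.041,  0.084, -0.   , -1.615, -0.334]), 'qd': array([ 0.002,  0.001,  0.003,  0.004, -0.002,  0.   ]), 'tau': array([-5.0000e-03, -3.6934e+01,  3.4828e+01,  6.9520e+00, -5.0000e-03,
        0.0000e+00]), 'eef_pos': array([0.173, 0.574, 0.23 ]), 'tool_rot': array([ 0.989, -0.146, -0.   ,  0.001]), 'ft_force': array([-0.546, -0.108,  0.175]), 'torque': array([-0.025, -0.017, -0.008]), 'gripper_force': np.float64(0.0), 'gripper_width': np.float64(1.001)} -0.0187
```

View pics/scene0.png

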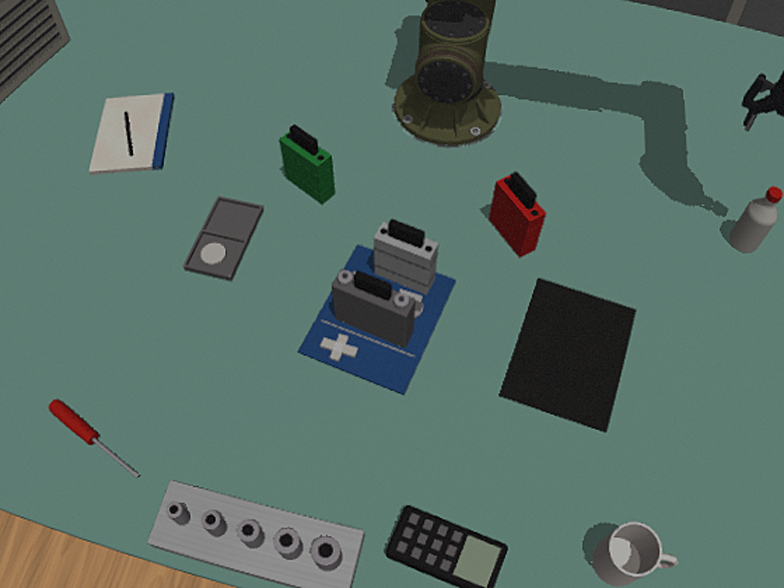

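View pics/top0.png

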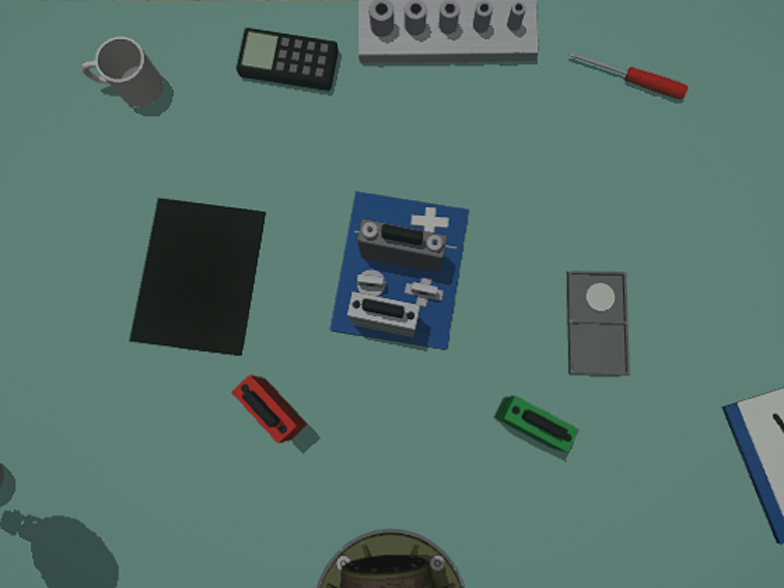

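The tray holds the white disc (scene px (213,253), top px (600,296)), so the round-footed clamp is wanted, at top px (371,282). The cross clamp at (423,291) stays. The caddy with round heads is at top px (402,237) and the bright block at (384,309). The red block at (268,410) and green block at (537,424) are look-alikes and stay untouched. Next I measure all poses.

```bash
cat > meas.py <<'E'
from h import *
def rects(zlo,zhi,box,minpts=40):
    im,d=load('top'); v,u=np.mgrid[:420,:560]; P=world('top',u,v,d).reshape(420,560,3)
    x0,x1,y0,y1=box
    m=(d>0)&(P[...,2]>zlo)&(P[...,2]<zhi)&(P[...,0]>x0)&(P[...,0]<x1)&(P[...,1]>y0)&(P[...,1]<y1)
    n,l,st,_=cv2.connectedComponentsWithStats(m.astype(np.uint8))
    for i in range(1,n):
        if st[i,4]<minpts: continue
        Q=P[l==i]; (cx,cy),(w,h),a=cv2.minAreaRect((Q[:,:2]*1000).astype(np.float32))
        if w<h: w,h,a=h,w,a+90
        print('c',np.round([cx,cy],1),'long',round(w,1),'short',round(h,1),'long axis deg',round((a+90)%180-90,1),'z',np.round(np.median(Q[:,2])*1000,1),'px',(np.array(st[i,:4])*1.4).astype(int),len(Q))
E
python3 - <<'E'
from meas import *
for nm,pts,z in(('mat',[(158,198),(265,211),(242,355),(130,341)],.004),('board',[(355,192),(469,209),(447,349),(331,331)],.006),('tray',[(567,271),(627,271),(629,375),(569,375)],.014)):
    p=np.array(pts)/1.4; w=world('top',p[:,0],p[:,1],z=z); c=w.mean(0)
    a=(w[0]-w[3]+w[1]-w[2]); print(nm,np.round(w[:,:2]*1000),'c',np.round(c[:2]*1000,1),'xaxis deg',np.degrees(np.arctan2(a[1],a[0])).round(1),'sizes',[round(np.linalg.norm(w[i]-w[i-1])*1000) for i in range(4)])
B=(.3,.75,-.15,.2)
print('handles');rects(.135,.165,B)
print('bodies');rects(.105,.132,B)
print('clamps');rects(.040,.056,B,15)
save('top','crop.png',(230,125,345,255),5)
E
```

```text
mat [[642. 382.]
 [619. 206.]
 [383. 236.]
 [406. 414.]] c [512.7 309.5] xaxis deg -7.5 sizes [238, 178, 239, 180]
board [[ 650.   57.]
 [ 619. -130.]
 [ 389.  -90.]
 [ 419.   95.]] c [519.6 -16.8] xaxis deg -9.6 sizes [234, 190, 234, 187]
tray [[ 513. -283.]
 [ 512. -378.]
 [ 347. -371.]
 [ 347. -278.]] c [ 429.5 -327.8] xaxis deg -2.2 sizes [166, 95, 165, 93]
handles
c [544.1 -17.7] long 59.7 short 14.6 long axis deg 78.0 z 149.8 px [380 224  42  18] 246
c [437.3   9.8] long 59.2 short 14.2 long axis deg 77.5 z 149.8 px [361 298  43  18] 241
c [308.8 188.2] long 33.7 short 13.8 long axis deg 44.6 z 143.9 px [243 389  22  18] 107
bodies
c [543.9 -17.4] long 130.1 short 37.7 long axis deg 76.9 z 116.3 px [357 218  89  40] 820
c [437.5  10.4] long 100.1 short 36.7 long axis deg 77.8 z 115.6 px [347 291  71  39] 649
c [319.  182.8] long 59.9 short 13.5 long axis deg 43.4 z 109.9 px [250 375  29  32] 181
clamps
c [527.4 -13.3] long 127.8 short 2.2 long axis deg 77.5 z 48.1 px [358 249  81  19] 92
c [496.2  32. ] long 39.3 short 12.3 long axis deg 84.2 z 47.3 px [357 274  26  11] 105
c [482.1 -52.1] long 38.9 short 12.7 long axis deg 76.2 z 47.4 px [411 281  25  14] 108
c [424.3  34.6] long 32.7 short 0.8 long axis deg 77.9 z 49.5 px [357 322  22   5] 16
c [324.  178.5] long 61.2 short 0.7 long axis deg 43.1 z 47.7 px [259 376  28  30] 28
```

View pics/crop.png

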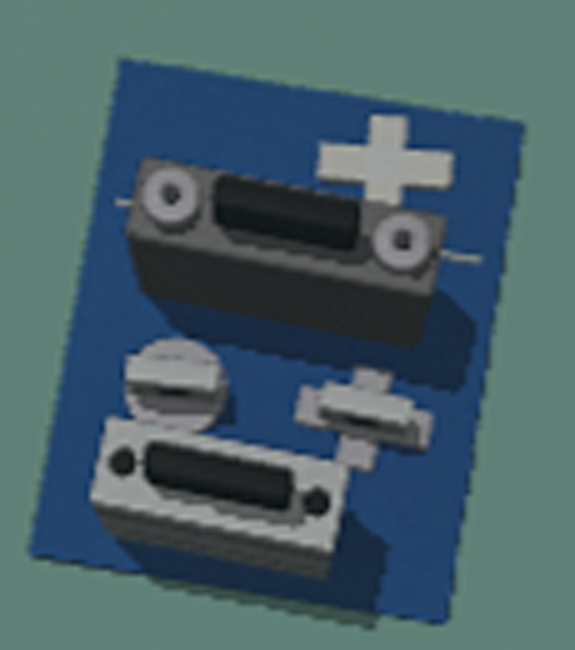

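The crop shows the disc foot under the left upright at crop px (177,385) and the cross foot at (363,415), so the left clamp is the target. The measured sizes agree with the spec. First I go above the block.

Call:
step_arm(series=[[0.25,-0.53,0,0,0,-0.095,-0.2],[0.25,-0.53,0,0,0,-0.095,-0.2],[0.25,-0.53,0,0,0,-0.095,-0.2],[0.25,-0.53,0,0,0,-0.095,-0.2],[0.25,-0.53,0,0,0,-0.095,-0.2],[0.25,-0.53,0,0,0,-0.095,-0.2],[0.25,-0.53,0,0,0,-0.095,-0.2],[0.25,-0.53,0,0,0,-0.095,-0.2],[0.25,-0.53,0,0,0,-0.095,-0.2],[0,0,0,0,0,0,-0.2]])

```text
time_s: 1.35
eef_pos: [0.399, 0.0939, 0.2311]
tool_rot: [-0.681, 0.733, -0.0, -0.0]
ft_force: [-0.9, -0.6, -0.1]
gripper_width: 0.599
gripper_force: 0.0
```

Call:
step_arm(series=[[0.19,-0.42,-0.2,0,0,-0.046,-0.2],[0.19,-0.42,-0.2,0,0,-0.046,-0.2],[0,0,0,0,0,0,-0.2],[0,0,0,0,0,0,-0.2]])

```text
time_s: 1.85
eef_pos: [0.4361, 0.014, 0.1913]
tool_rot: [-0.63, 0.777, 0.0, -0.0]
ft_force: [-0.1, 0.1, 0.4]
gripper_width: 0.603
gripper_force: 0.0
```

```bash
python3 - <<'E'
from h import *
o=get_obs(); print(np.round(o['eef_pos'],4),np.round(o['tool_rot'],3),np.round(o['qpos'],2))
q=o['tool_rot'];print(2*np.degrees(np.arctan2(q[1],q[0]))-90)
snap('scene'); save('scene','s1.png',(220,110,360,250),4)
E
```

```text
[0.4361 0.014  0.1913] [-0.63   0.777  0.    -0.   ] [ 0.5  -0.42 -0.38 -0.   -1.6  -0.71]
168.0522729324677
```

View pics/s1.png

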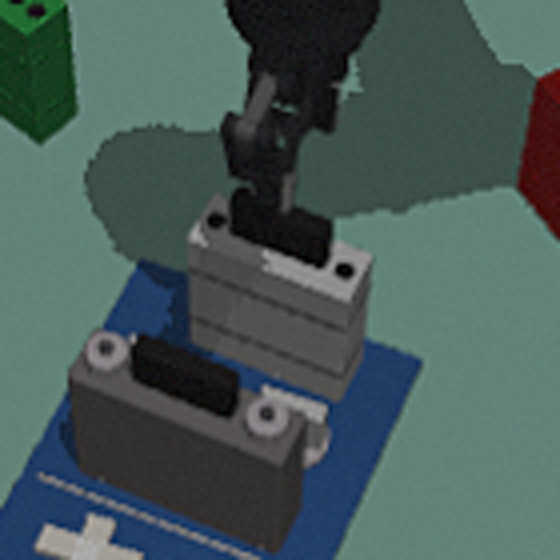

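The gripper stands above the block's handle (crop px (280,225)), fingers either side of it. Descending and gripping.

Call:
step_arm(series=[[0.01,-0.03,-0.25,0,0,0,-0.2],[0,0,-0.25,0,0,0,-0.2],[0,0,-0.19,0,0,0,-0.2],[0,0,0,0,0,0,-0.2],[0,0,0,0,0,0,1],[0,0,0,0,0,0,1],[0,0,0,0,0,0,1],[0,0,0,0,0,0,1],[0,0,0,0,0,0,1]])

```text
time_s: 3.02
eef_pos: [0.4378, 0.0106, 0.1234]
tool_rot: [-0.629, 0.777, -0.0, 0.001]
ft_force: [-1.1, 2.0, 5.4]
gripper_width: 0.155
gripper_force: 59.9
```

Call:
step_arm(series=[[0,0,0.15,0,0,0,1],[0,0,0.25,0,0,0,1],[0,0,0.3,0,0,0,1],[0.03,0.3,0,0,0,0,1],[0.04,0.5,0,0,0,0,1],[0.04,0.5,0,0,0,0,1],[0.04,0.5,0,0,0,0,1],[0.04,0.5,0,0,0,0,1],[0.04,0.45,0,0,0,0,1],[0.02,0.3,0,0,0,0,1]])

```text
time_s: 4.28
eef_pos: [0.4615, 0.317, 0.1909]
tool_rot: [-0.63, 0.777, 0.0, -0.002]
ft_force: [0.1, -0.2, -4.2]
gripper_width: 0.153
gripper_force: 58.8
```

Call:
step_arm(series=[[0,0,-0.2,0,0,0,1],[0,0,-0.2,0,0,0,1],[0,0,-0.15,0,0,0,1],[0,0,-0.07,0,0,0,1],[0,0,0,0,0,0,1],[0,0,0,0,0,0,1]])

```text
time_s: 5.03
eef_pos: [0.4626, 0.3156, 0.1313]
tool_rot: [-0.629, 0.777, 0.0, 0.001]
ft_force: [-0.4, 0.1, -3.2]
gripper_width: 0.151
gripper_force: 58.8
```

Call:
step_arm(series=[[0,0,-0.04,0,0,0,1],[0,0,-0.04,0,0,0,1],[0,0,-0.01,0,0,0,1],[0,0,0,0,0,0,1]])

```text
time_s: 5.52
eef_pos: [0.4623, 0.3155, 0.1218]
tool_rot: [-0.629, 0.777, -0.0, 0.0]
ft_force: [-1.4, -1.1, -0.5]
gripper_width: 0.154
gripper_force: 59.4
```

Call:
step_arm(series=[[0,0,0,0,0,0,-0.2],[0,0,0,0,0,0,-0.2],[0,0,0,0,0,0,-0.2],[0,0,0,0,0,0,-0.2],[0,0,0.2,0,0,0,-0.2],[0,0,0.3,0,0,0,-0.2],[0,0,0.3,0,0,0,-0.2],[0.13,-0.5,0,0,0,0,-0.2],[0.13,-0.5,0,0,0,0,-0.2],[0.13,-0.5,0,0,0,0,-0.2]])

```text
time_s: 6.78
eef_pos: [0.5016, 0.1641, 0.2032]
tool_rot: [-0.63, 0.777, -0.0, 0.001]
ft_force: [0.4, -0.3, -0.2]
gripper_width: 0.601
gripper_force: 0.0
```

Call:
step_arm(series=[[0.13,-0.5,0,0,0,0,-0.2],[0.13,-0.5,0,0,0,0,-0.2],[0.13,-0.5,0,0,0,0,-0.2],[0,-0.2,0,0,0,0,-0.2],[0,0,0,0,0,0,-0.2],[0,0,0,0,0,0,-0.2]])

```text
time_s: 7.52
eef_pos: [0.5402, -0.0038, 0.2018]
tool_rot: [-0.63, 0.777, -0.0, 0.0]
ft_force: [-1.0, 0.2, -0.5]
gripper_width: 0.6
gripper_force: 0.0
```

```bash
python3 - <<'E'
from meas import *
snap('top'); snap('scene'); save('scene','s2.png',(200,100,480,310),2.5)
rects(.135,.160,(.38,.75,-.15,.45)); 
rects(.105,.132,(.38,.75,.2,.45)); rects(.040,.056,(.38,.52,-.15,.2),60)
E
```

```text
c [541.9 -27.6] long 39.6 short 14.3 long axis deg 76.7 z 149.6 px [393 226  29  15] 149
c [496.2  32.7] long 38.6 short 12.5 long axis deg 82.5 z 46.9 px [357 274  25  11] 106
c [482.4 -52.4] long 39.0 short 13.2 long axis deg 78.9 z 47.2 px [411 281  25  12] 109
```

View pics/s2.png

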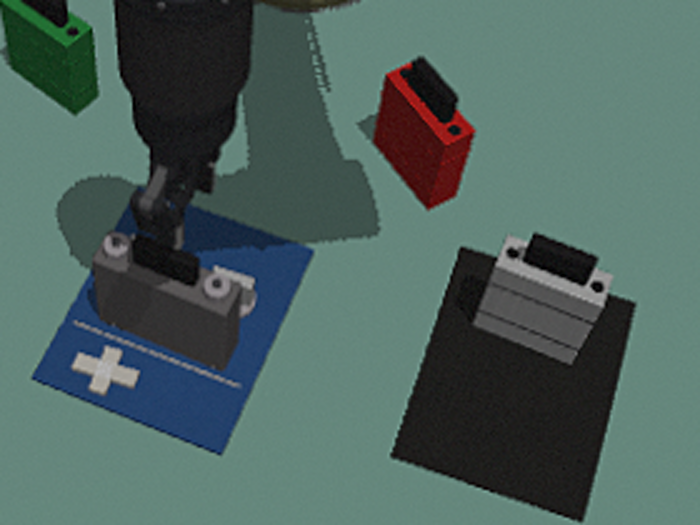

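The block stands upright on the mat (px (550,290)), and the clamps are unmoved. Caddy next.

Call:
step_arm(series=[[0.04,-0.14,0,0,0,0,-0.2],[0,0,-0.25,0,0,0,-0.2],[0,0,-0.3,0,0,0,-0.2],[0,0,-0.24,0,0,0,-0.2],[0,0,0,0,0,0,-0.2],[0,0,0,0,0,0,1],[0,0,0,0,0,0,1],[0,0,0,0,0,0,1],[0,0,0,0,0,0,1],[0,0,0,0,0,0,1]])

```text
time_s: 8.88
eef_pos: [0.5448, -0.0185, 0.1238]
tool_rot: [-0.629, 0.777, -0.001, 0.001]
ft_force: [-1.7, 0.9, 6.0]
gripper_width: 0.149
gripper_force: 59.9
```

Lift 75 mm, then to mat (0.562, 0.303): dx +17, dy +321.

Call:
step_arm(series=[[0,0,0.15,0,0,0,1],[0,0,0.25,0,0,0,1],[0,0,0.35,0,0,0,1],[0.02,0.3,0,0,0,0,1],[0.03,0.5,0,0,0,0,1],[0.03,0.5,0,0,0,0,1],[0.03,0.5,0,0,0,0,1],[0.03,0.5,0,0,0,0,1],[0.03,0.5,0,0,0,0,1],[0.02,0.4,0,0,0,0,1]])

```text
time_s: 10.12
eef_pos: [0.5626, 0.3033, 0.1964]
tool_rot: [-0.63, 0.777, 0.0, -0.001]
ft_force: [0.7, -0.4, -3.3]
gripper_width: 0.153
gripper_force: 58.8
```

Call:
step_arm(series=[[0,0,0,0,0,0,1],[0,0,-0.2,0,0,0,1],[0,0,-0.2,0,0,0,1],[0,0,-0.2,0,0,0,1],[0,0,-0.1,0,0,0,1],[0,0,-0.04,0,0,0,1],[0,0,0,0,0,0,1]])

```text
time_s: 11.0
eef_pos: [0.5633, 0.3014, 0.1236]
tool_rot: [-0.629, 0.777, -0.0, 0.0]
ft_force: [0.1, -0.6, -3.8]
gripper_width: 0.151
gripper_force: 58.9
```

Call:
step_arm(series=[[0,0,-0.02,0,0,0,1],[0,0,0,0,0,0,1],[0,0,0,0,0,0,-0.2],[0,0,0,0,0,0,-0.2],[0,0,0,0,0,0,-0.2],[0,0,0,0,0,0,-0.2],[0,0,0.2,0,0,0,-0.2],[0,0,0.3,0,0,0,-0.2],[0,0,0.3,0,0,0,-0.2],[0,0,0,0,0,0,-0.2]])

```text
time_s: 12.25
eef_pos: [0.5645, 0.302, 0.2066]
tool_rot: [-0.629, 0.777, -0.0, 0.004]
ft_force: [-0.0, -0.4, -1.0]
gripper_width: 0.6
gripper_force: 0.0
```

Call:
step_arm(series=[[-0.1,-0.5,0,0,0,0,-0.2],[-0.1,-0.5,0,0,0,0,-0.2],[-0.1,-0.5,0,0,0,0,-0.2],[-0.1,-0.4,0,0,0,0,-0.2],[0,0,0,0,0,0,-0.2],[0,0,0,0,0,0,-0.2]])

```text
time_s: 13.0
eef_pos: [0.5232, 0.1115, 0.2016]
tool_rot: [-0.629, 0.777, 0.0, 0.0]
ft_force: [-0.4, 1.0, -0.4]
gripper_width: 0.602
gripper_force: 0.0
```

```bash
python3 - <<'E'
from meas import *
snap('top'); save('top','t3.png',(70,110,360,270),2.7)
rects(.135,.160,(.38,.75,.22,.45));rects(.040,.056,(.38,.55,-.15,.2),60)
rects(.008,.016,(.4,.57,-.13,.09),20)
E
```

```text
c [462.9 311.9] long 60.8 short 14.2 long axis deg 77.9 z 148.1 px [144 282  46  18] 243
c [495.8  32.2] long 39.7 short 12.0 long axis deg 83.8 z 46.9 px [357 274  26  11] 108
c [482.1 -52.3] long 39.5 short 13.4 long axis deg 75.6 z 47.3 px [411 281  25  12] 106
c [499.   30.8] long 46.5 short 45.1 long axis deg -0.9 z 11.4 px [357 267  29  29] 174
c [501.2 -55.8] long 18.5 short 12.4 long axis deg 77.9 z 11.4 px [418 277  14   8] 34
c [474.  -50.5] long 59.9 short 32.5 long axis deg 77.9 z 11.2 px [404 282  37  25] 133
```

View pics/t3.png

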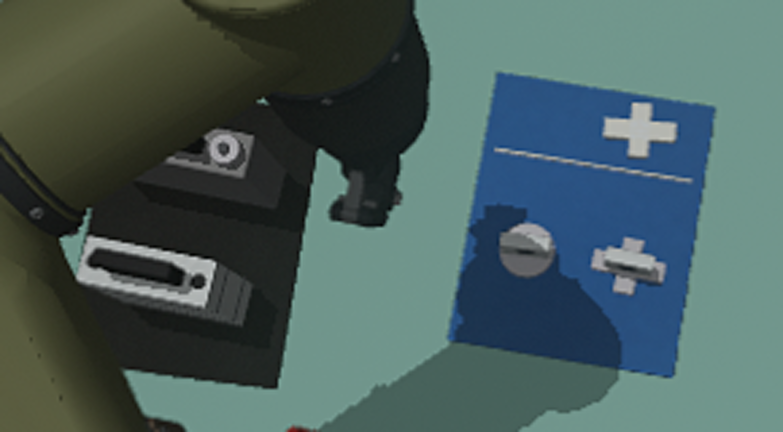

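The block stands on the mat at px (150,270) and the caddy at (225,150), partly behind the arm. The round clamp at px (527,248) and the cross clamp at (628,265) are unmoved. Now I take the round clamp.

Call:
step_arm(series=[[-0.13,-0.4,0,0,0,0.03,-0.2],[-0.14,-0.39,0,0,0,0.03,-0.2],[0,0,-0.4,0,0,0,-0.2],[0,0,-0.4,0,0,0,-0.2],[0,0,-0.2,0,0,0,-0.2],[0,0,0,0,0,0,-0.2],[0,0,0,0,0,0,-0.2]])

```text
time_s: 13.92
eef_pos: [0.4969, 0.033, 0.1025]
tool_rot: [-0.666, 0.746, -0.0, 0.0]
ft_force: [0.2, 0.6, 0.8]
gripper_width: 0.595
gripper_force: 0.0
```

Call:
step_arm(series=[[0,-0.01,-0.3,0,0,0,-0.2],[0,0,-0.3,0,0,0,-0.2],[0,0,-0.2,0,0,0,-0.2],[0,0,0,0,0,0,-0.2],[0,0,0,0,0,0,1],[0,0,0,0,0,0,1],[0,0,0,0,0,0,1],[0,0,0,0,0,0,1],[0,0,0,0,0,0,1]])

```text
time_s: 15.05
eef_pos: [0.4972, 0.0318, 0.0229]
tool_rot: [-0.665, 0.747, -0.001, 0.001]
ft_force: [-0.5, 1.1, 5.7]
gripper_width: 0.128
gripper_force: 60.9
```

Call:
step_arm(series=[[0,0,0.2,0,0,0,1],[0,0,0.4,0,0,0,1],[0,0,0.4,0,0,0,1],[0,-0.4,0,0,0,0,1],[-0.05,-0.5,0,0,0,0,1],[-0.1,-0.5,0,0,0,0,1],[-0.1,-0.5,0,0,0,0,1],[-0.1,-0.5,0,0,0,0,1],[-0.1,-0.5,0,0,0,0,1],[0,0,0,0,0,0,1]])

```text
time_s: 16.3
eef_pos: [0.4497, -0.2611, 0.1206]
tool_rot: [-0.663, 0.748, 0.001, -0.001]
ft_force: [0.2, 1.0, -0.8]
gripper_width: 0.128
gripper_force: 59.9
```

Call:
step_arm(series=[[-0.3,-0.4,0,0,0,0,1],[-0.32,-0.28,0,0,0,0,1],[0,0,0,0,0,0,1],[0,0,0,0,0,0,1]])

```text
time_s: 16.8
eef_pos: [0.3894, -0.326, 0.1212]
tool_rot: [-0.665, 0.747, 0.0, 0.0]
ft_force: [-0.1, 0.1, -0.5]
gripper_width: 0.128
gripper_force: 59.9
```

```bash
python3 - <<'E'
from meas import *
snap('scene'); snap('top'); print(get_obs()['eef_pos']); save('scene','s4.png',(110,60,270,210),4)
rects(.135,.160,(.38,.75,.1,.45))
E
```

```text
[ 0.38976948 -0.32574905  0.12111722]
c [563.8 301.8] long 60.6 short 14.8 long axis deg 78.6 z 148.0 px [155 212  44  18] 248
c [462.8 312.2] long 60.2 short 14.5 long axis deg 78.3 z 148.3 px [144 282  46  18] 241
```

View pics/s4.png

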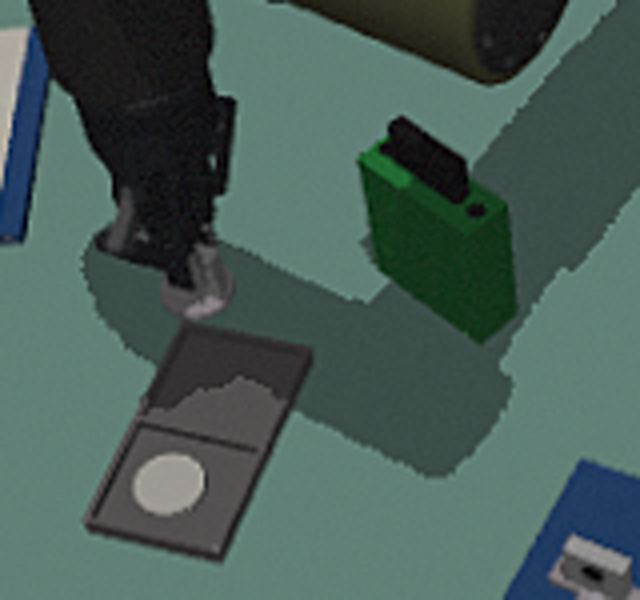

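The gripper holds the round clamp (px (197,290)) above the tray's empty near compartment, and both tall pieces are still on the mat. Lowering.

Call:
step_arm(series=[[0,0,-0.3,0,0,0,1],[0,0,-0.3,0,0,0,1],[0,0,-0.2,0,0,0,1],[0,0,-0.1,0,0,0,1],[0,0,-0.05,0,0,0,1],[0,0,-0.02,0,0,0,1],[0,0,0,0,0,0,1]])

```text
time_s: 17.77
eef_pos: [0.3895, -0.3267, 0.0249]
tool_rot: [-0.665, 0.747, -0.0, 0.0]
ft_force: [-0.0, -0.4, -1.4]
gripper_width: 0.129
gripper_force: 59.9
```

Call:
step_arm(series=[[0,0,-0.02,0,0,0,1],[0,0,0,0,0,0,1],[0,0,0,0,0,0,-0.2],[0,0,0,0,0,0,-0.2],[0,0,0,0,0,0,-0.2],[0,0,0,0,0,0,-0.2],[0,0,0.3,0,0,0,-0.2],[0,0,0.5,0,0,0,-0.2],[0,0,0.6,0,0,0,-0.2],[0,0,0.4,0,0,0,-0.2]])

```text
time_s: 19.02
eef_pos: [0.3895, -0.3269, 0.2056]
tool_rot: [-0.665, 0.747, -0.002, 0.0]
ft_force: [1.0, -1.1, -0.1]
gripper_width: 0.599
gripper_force: 0.0
```

Call:
step_arm(series=[[0.3,0.5,0,0,0,0,-0.2],[0.3,0.5,0,0,0,0,-0.2],[0.2,0.5,0,0,0,0,-0.2],[0.2,0.5,0,0,0,-0.03,-0.2],[0.2,0.5,0,0,0,-0.03,-0.2],[0.2,0.5,0,0,0,0,-0.2],[0.1,0.5,0,0,0,0,-0.2],[0,0.5,0,0,0,0,-0.2],[0,0,0,0,0,0,-0.2],[0,0,0,0,0,0,-0.2]])

```text
time_s: 20.27
eef_pos: [0.5391, 0.0734, 0.2022]
tool_rot: [-0.629, 0.777, -0.0, -0.0]
ft_force: [0.1, -0.3, 0.2]
gripper_width: 0.599
gripper_force: 0.0
```

```bash
python3 - <<'E'
from meas import *
snap('top'); print(get_obs()['eef_pos'],get_obs()['tool_rot']); save('top','t4.png',(60,110,470,300),1.9)
rects(.035,.056,(.3,.5,-.4,-.25),30)
rects(.009,.0135,(.36,.42,-.36,-.29),30)
rects(.135,.160,(.38,.75,.1,.45))
E
```

```text
[0.53916034 0.07286408 0.20231633] [-6.29102919e-01  7.77322010e-01 -5.81528597e-05 -7.86662590e-05]
c [ 390.7 -325.7] long 39.7 short 11.8 long axis deg 83.0 z 47.1 px [590 340  28  11] 122
c [ 391.8 -325.5] long 46.9 short 42.1 long axis deg -2.0 z 11.2 px [583 331  28  30] 159
c [458.  286.3] long 14.9 short 8.3 long axis deg 15.6 z 147.0 px [179 288  11  11] 44
```

View pics/t4.png

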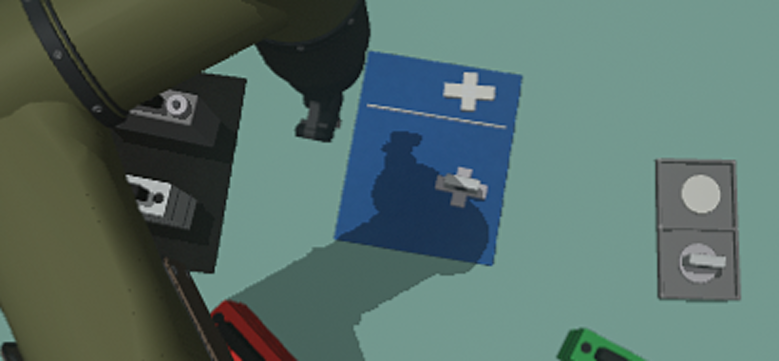

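The round clamp stands centred in the empty compartment (px (698,263)), and the cross clamp is unmoved. Now the caddy goes back.

Call:
step_arm(series=[[0.05,0.5,0,0,0,0,-0.2],[0.05,0.5,0,0,0,0,-0.2],[0.05,0.5,0,0,0,0,-0.2],[0.05,0.5,0,0,0,0,-0.2],[0.04,0.29,0,0,0,0,-0.2],[0,0,0,0,0,0,-0.2],[0,0,0,0,0,0,-0.2]])

```text
time_s: 21.2
eef_pos: [0.5636, 0.3011, 0.2024]
tool_rot: [-0.629, 0.778, -0.0, -0.0]
ft_force: [0.2, 0.1, 0.4]
gripper_width: 0.598
gripper_force: 0.0
```

Call:
step_arm(series=[[0,0,-0.3,0,0,0,-0.2],[0,0,-0.3,0,0,0,-0.2],[0,0,-0.2,0,0,0,-0.2],[0,0,0,0,0,0,-0.2],[0,0,0,0,0,0,1],[0,0,0,0,0,0,1],[0,0,0,0,0,0,1],[0,0,0,0,0,0,1],[0,0,0,0,0,0,1]])

```text
time_s: 22.32
eef_pos: [0.5639, 0.3029, 0.124]
tool_rot: [-0.629, 0.777, -0.0, 0.001]
ft_force: [-0.3, 1.0, 6.0]
gripper_width: 0.15
gripper_force: 61.1
```

Call:
step_arm(series=[[0,0,0.15,0,0,0,1],[0,0,0.25,0,0,0,1],[0,0,0.35,0,0,0,1],[-0.02,-0.4,0,0,0,0,1],[-0.03,-0.5,0,0,0,0,1],[-0.03,-0.5,0,0,0,0,1],[-0.03,-0.5,0,0,0,0,1],[-0.03,-0.5,0,0,0,0,1],[-0.03,-0.5,0,0,0,0,1],[-0.02,-0.3,0,0,0,0,1]])

```text
time_s: 23.58
eef_pos: [0.5432, -0.0196, 0.1969]
tool_rot: [-0.629, 0.778, 0.001, -0.001]
ft_force: [-0.3, 0.4, -3.7]
gripper_width: 0.148
gripper_force: 59.7
```

Call:
step_arm(series=[[0,0,0,0,0,0,1],[0,0,-0.2,0,0,0,1],[0,0,-0.2,0,0,0,1],[0,0,-0.15,0,0,0,1],[0,0,-0.06,0,0,0,1],[0,0,0,0,0,0,1],[0,0,0,0,0,0,1]])

```text
time_s: 24.45
eef_pos: [0.5446, -0.0175, 0.1372]
tool_rot: [-0.629, 0.777, -0.0, 0.001]
ft_force: [0.4, 0.5, -3.4]
gripper_width: 0.152
gripper_force: 59.6
```

Call:
step_arm(series=[[0,0,-0.06,0,0,0,1],[0,0,-0.03,0,0,0,1],[0,0,-0.01,0,0,0,1],[0,0,0,0,0,0,1],[0,0,0,0,0,0,1]])

```text
time_s: 25.08
eef_pos: [0.5442, -0.0176, 0.1264]
tool_rot: [-0.629, 0.777, -0.0, 0.0]
ft_force: [0.6, -0.5, -4.7]
gripper_width: 0.151
gripper_force: 59.7
```

Call:
step_arm(series=[[0,0,-0.01,0,0,0,1],[0,0,0,0,0,0,1],[0,0,0,0,0,0,1]])

```text
time_s: 25.45
eef_pos: [0.5444, -0.0177, 0.126]
tool_rot: [-0.629, 0.777, -0.0, 0.0]
ft_force: [-3.0, -1.2, 2.0]
gripper_width: 0.152
gripper_force: 60.4
```

Contact; release and go for the block.

Call:
step_arm(series=[[0,0,0,0,0,0,-0.2],[0,0,0,0,0,0,-0.2],[0,0,0,0,0,0,-0.2],[0,0,0,0,0,0,-0.2],[0,0,0.2,0,0,0,-0.2],[0,0,0.3,0,0,0,-0.2],[0,0,0.3,0,0,0,-0.2],[-0.1,0.5,0,0,0,0,-0.2],[-0.1,0.5,0,0,0,0,-0.2],[-0.1,0.5,0,0,0,0,-0.2]])

```text
time_s: 26.7
eef_pos: [0.514, 0.1338, 0.2072]
tool_rot: [-0.629, 0.777, -0.0, 0.001]
ft_force: [0.3, 0.2, -0.2]
gripper_width: 0.597
gripper_force: 0.0
```

Call:
step_arm(series=[[-0.15,0.5,0,0,0,0,-0.2],[-0.15,0.5,0,0,0,0,-0.2],[-0.15,0.5,0,0,0,0,-0.2],[-0.06,0.3,0,0,0,0,-0.2],[0,0,0,0,0,0,-0.2],[0,0,0,0,0,0,-0.2]])

```text
time_s: 27.45
eef_pos: [0.4635, 0.3122, 0.2063]
tool_rot: [-0.629, 0.777, -0.0, 0.0]
ft_force: [-0.1, 0.3, 0.2]
gripper_width: 0.595
gripper_force: 0.0
```

```bash
python3 - <<'E'
from meas import *
snap('top');rects(.135,.160,(.38,.75,-.15,.15));rects(.105,.132,(.38,.75,-.15,.15));rects(.040,.056,(.38,.51,-.15,.2),60)
E
```

```text
c [544.4 -17.9] long 59.5 short 14.5 long axis deg 79.2 z 149.5 px [380 224  42  18] 244
c [544.7 -17.5] long 129.8 short 36.5 long axis deg 77.9 z 116.1 px [357 218  89  40] 819
c [482.5 -52.4] long 39.1 short 12.8 long axis deg 77.9 z 47.3 px [411 281  25  12] 108
```

Call:
step_arm(series=[[-0.01,0.03,-0.3,0,0,0,-0.2],[0,0,-0.3,0,0,0,-0.2],[0,0,-0.24,0,0,0,-0.2],[0,0,0,0,0,0,-0.2],[0,0,0,0,0,0,1],[0,0,0,0,0,0,1],[0,0,0,0,0,0,1],[0,0,0,0,0,0,1],[0,0,0,0,0,0,1]])

```text
time_s: 28.62
eef_pos: [0.4628, 0.316, 0.123]
tool_rot: [-0.629, 0.777, -0.0, 0.001]
ft_force: [-0.9, 0.1, 5.6]
gripper_width: 0.151
gripper_force: 60.7
```

Call:
step_arm(series=[[0,0,0.15,0,0,0,1],[0,0,0.25,0,0,0,1],[0,0,0.35,0,0,0,1],[-0.04,-0.4,0,0,0,0,1],[-0.04,-0.5,0,0,0,0,1],[-0.04,-0.5,0,0,0,0,1],[-0.04,-0.5,0,0,0,0,1],[-0.04,-0.5,0,0,0,0,1],[-0.03,-0.4,0,0,0,0,1],[-0.02,-0.25,0,0,0,0,1]])

```text
time_s: 29.88
eef_pos: [0.4362, 0.0088, 0.196]
tool_rot: [-0.629, 0.778, 0.0, -0.001]
ft_force: [0.2, 0.3, -5.2]
gripper_width: 0.153
gripper_force: 59.2
```

Call:
step_arm(series=[[0,0,0,0,0,0,1],[0,0,-0.2,0,0,0,1],[0,0,-0.2,0,0,0,1],[0,0,-0.15,0,0,0,1],[0,0,-0.06,0,0,0,1],[0,0,0,0,0,0,1],[0,0,0,0,0,0,1]])

```text
time_s: 30.75
eef_pos: [0.4376, 0.0106, 0.1361]
tool_rot: [-0.629, 0.777, -0.0, 0.001]
ft_force: [-0.3, 0.1, -5.2]
gripper_width: 0.152
gripper_force: 59.1
```

Call:
step_arm(series=[[0,0,-0.06,0,0,0,1],[0,0,-0.03,0,0,0,1],[0,0,-0.01,0,0,0,1],[0,0,0,0,0,0,1],[0,0,0,0,0,0,1]])

```text
time_s: 31.38
eef_pos: [0.4372, 0.0105, 0.1255]
tool_rot: [-0.629, 0.777, -0.0, 0.0]
ft_force: [-0.8, 0.0, -2.1]
gripper_width: 0.154
gripper_force: 59.5
```

Call:
step_arm(series=[[0,0,-0.01,0,0,0,1],[0,0,0,0,0,0,-0.2],[0,0,0,0,0,0,-0.2],[0,0,0,0,0,0,-0.2],[0,0,0,0,0,0,-0.2],[0,0,0.2,0,0,0,-0.2],[0,0,0.3,0,0,0,-0.2],[0,0,0.3,0,0,0,-0.2],[0,0.5,0,0,0,0,-0.2],[0,0.5,0,0,0,0,-0.2]])

```text
time_s: 32.62
eef_pos: [0.4373, 0.1115, 0.2049]
tool_rot: [-0.629, 0.778, 0.0, 0.001]
ft_force: [1.2, -0.1, -0.3]
gripper_width: 0.6
gripper_force: 0.0
```

Call:
step_arm(series=[[0,0.5,0,0,0,0,-0.2],[0,0.5,0,0,0,0,-0.2],[0,0.5,0,0,0,0,-0.2],[0,0,0,0,0,0,-0.2],[0,0,0,0,0,0,-0.2]])

```text
time_s: 33.25
eef_pos: [0.4371, 0.2603, 0.2041]
tool_rot: [-0.629, 0.777, -0.0, -0.0]
ft_force: [-1.1, -0.2, -0.6]
gripper_width: 0.6
gripper_force: 0.0
```

```bash
python3 - <<'E'
from meas import *
snap('top');save('top','t5.png',(60,110,470,300),1.9)
B=(.38,.75,-.15,.12)
rects(.135,.160,B);rects(.105,.132,B);rects(.040,.056,(.38,.51,-.4,.1),60)
E
```

```text
c [544.3 -17.9] long 59.2 short 14.6 long axis deg 79.2 z 149.6 px [380 224  42  18] 246
c [437.9   9.8] long 59.9 short 14.3 long axis deg 77.9 z 149.7 px [361 298  43  18] 240
c [544.8 -17.5] long 129.8 short 37.2 long axis deg 78.0 z 116.1 px [357 218  89  40] 826
c [437.8   9.8] long 99.8 short 36.5 long axis deg 77.8 z 115.5 px [347 291  72  37] 643
c [482.3 -52.6] long 38.9 short 12.9 long axis deg 78.3 z 47.1 px [411 281  25  12] 106
c [ 390.7 -326.6] long 39.0 short 12.1 long axis deg 83.5 z 47.2 px [590 340  28  11] 114
```

View pics/t5.png

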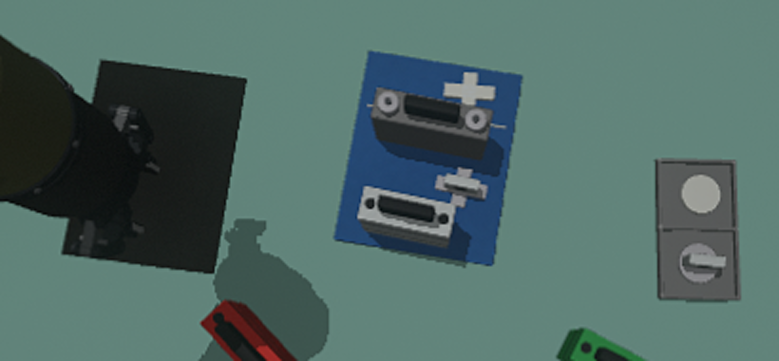

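The caddy (px (432,108)) and block (407,210) stand back in place within 1 mm. The cross clamp (462,185) is unmoved and the round clamp is in the tray (698,263). Handing in.

```bash
python3 -c "
from workcell import order; print(order.hand_in())"
```

```text
the job is handed in; nothing more can be done
None
```

The job is handed in (no verdict was returned): the round clamp stands flat in the tray's empty compartment, the caddy and block are back within about 1 mm of where they stood, and the cross clamp was not moved.

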